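# Clear the used corks from under the display step into the waste bin

## Task

Two used wine corks have been left under the overhanging wooden display step: take both out and put them in the open waste bin, then close the bin's lid fully. Leave the terracotta bottle stopper, the corkscrew and the jars on the step standing or lying where they are.

Things in the scene. Friction and masses are not known exactly. Their poses are not given: they have to be found in the camera images.
- cork_standing: wine cork standing upright on the worktop under the step, a plain cylinder 24 mm across and 45 mm tall, 12 to 21 g, brown. Origin at the centre of its lower end, z along its axis. Loose, to be thrown away.
- cork_lying: wine cork lying on the worktop under the step, a plain cylinder 24 mm across and 45 mm long, 12 to 21 g, brown. Origin under its middle, on the worktop (the axis is 12 mm above it); its long axis is its y axis and points roughly out from under the step (within about 12 degrees of the step's x axis). Loose, to be thrown away; it rolls easily if nudged sideways.
- stopper: terracotta-coloured bottle stopper standing on its head under the step: 38 mm across up to 28 mm height, then a 20 mm neck, 57 mm tall. Origin at the centre of its underside. Loose; not rubbish. It and the two corks stand in any order in a row along the step's y axis, 75 mm apart (to 5 mm), 25 to 37 mm behind the front edge of the board.
- step: fixed wooden display step: a board 170 mm deep (its x), 270 mm wide (its y), 14 mm thick, underside 190 mm above the worktop, carried by an upright panel 66 to 80 mm behind the origin; front and sides are open. Origin on the worktop under the board's centre; x points from the open front (facing roughly the robot, yaw 0 to 0.3 rad) to the back.
- step_front (a point): middle of the lower front edge of the step's board, 85 mm in front of the step's origin, 190 mm up. The board hangs over the corks, so a tool pointing straight down cannot reach them; one leaning some 30 to 40 degrees, its gripper out in front of the board and its fingers pointing in under it, can.
- jam: red jam jar with green cap, 62 mm across, 86 mm tall, standing loose on top of the step. Origin at the centre of its underside.
- honey: honey jar with white cap, about 60 mm across, 99 mm tall, standing loose on top of the step. Origin at the centre of its underside.
- corkscrew: folded waiter's corkscrew, black and steel, 25 x 112 x 19 mm, lying loose on the worktop in front of the step. Origin at the centre of its underside, y along its length.
- bin: green counter waste bin fixed on the worktop, open-topped box 140 mm (its x) by 120 mm (its y), 120 mm high, walls and floor 4 mm thick. Origin at the centre of its underside. Its x axis points to the lid's hinge, which is on the right-hand side as the robot sees it (world -y, within 0.2 rad).
- bin_lid (a joint): angle of the bin's black lid: 0 = shut flat on the bin, 1.57 = standing upright, up to 1.95 = leaning outward. It starts open at 1.6 to 1.9. The hinge is stiff (0.11 N m friction): the lid stays at any angle it is left at and has to be pushed all the way down.
- lid_hinge (a point): middle of the lid's hinge line, 70 mm from the bin's origin along the bin's +x, 120 mm above the worktop; the hinge line runs along the bin's y. The lid is a plate 144 mm long from the hinge, 124 mm wide and 8 mm thick, with no handle to grip; its outer face looks away from the bin when open and up when shut.
- lid_edge (a point): middle of the lid's free edge on its outer face, 140 mm from the hinge line; moves with the lid.
Mind the look-alikes: they are no part of the job. What is shaped like the honey but blue or turquoise is not meant.

How it is judged:
By the outcome, as a careful person would: the job done as asked, in the order asked, and still so for the second after the job is handed in, with the robot touching nothing.
It also fails if it takes over 72 s, if anything falls off the work surface, if the arm or the gripper's body presses on something with over 40 N, if the wrist force passes 120 N, or if a joint passes its speed limit or range.

## Robot

A 6-joint arm with a two-finger parallel gripper is mounted at the origin on a cart in front of the work surface, level with it; the furniture and walls round the work are solid. World frame = base frame: x ahead of the robot, y to its left, z up, the work surface at z = 0. Lengths are in m, angles in rad, forces in N, time in s.
With the tool pointing down it reaches from about 0.275 to 0.775 m from the base axis. Payload 14.6 kg.
Tool frame: the origin (TCP) lies midway between the tips of the shut fingers; the grasp point (between the pads) lies 19 mm behind it; z points along the fingers, y is the line along which they close (so a half turn about z gives the same grasp; the last joint's range is limited). The gripper opens to 85 mm and grips with 20 to 120 N. Pads are 22 mm wide; open, the fingers measure 114 mm over their backs; the gripper's body (76 mm by 85 mm) begins 54 mm behind the grasp point. The pads swing forward as they close: fully open they stand 13 mm farther back than shut.
Start: joints at [-1.32, 0.263, -0.048, 1.259, 0, 1.415], TCP at [0.207, -0.482, 0.231] pointing down, gripper open.
Joint ranges: [-2.65, 2.65], [-0.89, 1.7], [-1.18, 1.37], [-2.13, 2.11], [-1.35, 1.29], [-3.14, 3.14]. Speed limits (rad/s): [1.89, 1.89, 2.57, 2.79, 3.14, 3.14].

## Interface

Orientations are given as a unit quaternion [w, x, y, z].
In Python, from cell import env, cams, masks_of, tip_of gives the robot as it stands.
- The arm moves only by the shell command python3 -m crank 'ROWS' [FORCE]. ROWS is JSON, a list of rows, each a list of 3 entries, a list of its own where there are three numbers: the turn, a rotation vector about the tool's x, y, z in degrees, then the shift along the tool's x, y, z in cm, then the closure, from -1 (fully open) to 1 (shut). In form: [[[ax, ay, az], [x, y, z], fingers], ...]. A call has exactly 10 rows; each row is the pose to reach, as a shift and turn from the pose commanded when the call began, along the tool's axes at that moment; what a row does not reach only later rows make up. A row lasts 1/12 s, in which the tool goes at most 41.7 mm and 7.16 degrees, less where a joint would pass 70% of its speed; a pose out of reach is approached as far as the arm can. A call with a gripper value outside its range is refused whole. The fingers move at their own pace and stop on an object; FORCE is the grip in N (left out, the last holds). Time passes only in rows, so rows that repeat a pose let the fingers close, or fill a call up. It gives the time, the measured TCP pose, the force, the opening and the grip force at its end, in the units of the state.
- env.sense(): the state, without advancing time (a new reading comes with each control period).
- cams.snapshot(name): name is "side" or "top" or "wrist"; returns the picture (384x512x3 uint8, blue, green, red); there is no depth.
- cams.get_calibration(name): a dict with "camera_matrix" (3x3 intrinsics, pixels), "R" (3x3) and "t" (3): a world point X has camera coordinates R X + t. Camera axes: x right, y down, z forward; pixel columns grow to the right and rows downward; lengths in m; the calibration is good to about 2 mm. The wrist camera is an equidistant fisheye: a pixel r from the principal point sees the ray r / f radians off the axis. A picture is of the moment at which its call begins: read the wrist's pose just before it. get_calibration takes no time and is no camera call; for the wrist camera it gives the pose at the moment of the call.
- env.hand_in(): hands the job in; it is judged then, once.
Trained networks look in the newest picture that a camera, given by its name, has taken for a name from the list of things; names that differ only in an ending like _2 or _b are one class to them, and where a whole thing is asked for, a point or a joint stands for the part that bears it (a point fixed in the world has none). Each returns a list of dicts, best first, with "confidence" (0 to 1); they miss things now and then, are a little off and sometimes report something else, mostly with a low value. They report only what shows in the picture. A call takes as long as a camera call. They do not tell look-alikes from the thing itself.
- masks_of(camera, thing): "mask" (384x512 bool, what is visible of it).
- tip_of(camera, thing): "at" ([x, y, z] in m, in the coordinates of the camera as it stood for that picture, good to about 4 mm: a listed point, or the origin of a listed thing).
The state is a dict: "t": time; "q": joint angles; "dq": joint speeds; "joint_efforts": joint torques, N m; "eef_pos": TCP position; "tool_rot": TCP orientation; "contact_force": force on the tool from outside, world axes, zero at the start; "torque": the same for the moment, N m; "width": opening from 0.0 (shut) to 1.0 (fully open); "gripper_force": force on a finger pad.
Only numpy, scipy, OpenCV 4.12 (cv2) and the standard library are available. Lean on these libraries where they do the work, as an engineer would, in place of code of your own. Each camera call takes 0.05 s, during which the arm holds its last target. There are 200 camera calls.

## Working session

There is one attempt and no reset: what is moved stays moved. The work goes in short steps, Python scripts to look and compute and a shell command to move; the robot and the scene stay as the last step left them, time stands still between calls to the robot, and variables do not carry over. Pictures are saved under pics/ and viewed, at most 11 in all, crops included, and the job is handed in when it is done.

```bash
ls; mkdir -p pics; cat > h.py <<'E'
import numpy as np, cv2, sys
from scipy.spatial.transform import Rotation as R
from cell import env, cams, masks_of, tip_of
def snap(n,f=None):
    c=cams.get_calibration(n); im=cams.snapshot(n)
    if f: cv2.imwrite('pics/'+f,im)
    return im,c
def w(c,p): return np.array(c["R"]).T@(np.array(p)-np.array(c["t"]).ravel())
def pose():
    s=env.sense(); q=s["tool_rot"]; return np.array(s["eef_pos"]),R.from_quat([q[1],q[2],q[3],q[0]])
def go(p,Rm):
    "rows numbers to reach p, Rm from now"
    p0,r0=pose(); print('rot deg',np.round((r0.inv()*Rm).as_rotvec(degrees=True),1),'shift cm',np.round(r0.inv().apply(np.array(p)-p0)*100,1))
E
python3 - <<'E'
from h import *
ims=[]
for n in ["top","side"]:
    im,c=snap(n); ims.append(im)
    print(n)
    for th in ["cork_standing","cork_lying","stopper","step","step_front","jam","honey","corkscrew","bin","lid_hinge","lid_edge"]:
        try: print(th,[(np.round(w(c,d["at"]),3).tolist(),round(d["confidence"],2)) for d in tip_of(n,th)[:3]])
        except Exception as e: print(th,e)
cv2.imwrite('pics/a.png',cv2.resize(np.hstack(ims),(800,300)))
cv2.imwrite('pics/side0.png',ims[1])
print(pose()[1].as_matrix().round(2),env.sense()["t"])
E
```

```text
pics
top
cork_standing []
cork_lying [([0.638, 0.135, 0.004], 0.38)]
stopper [([0.645, 0.059, 0.001], 0.58), ([0.613, 0.128, 0.19], 0.24)]
step []
step_front [([0.612, 0.128, 0.186], 0.62), ([0.722, 0.19, 0.203], 0.27)]
jam [([0.611, 0.129, 0.187], 0.26)]
honey [([0.559, 0.313, 0.001], 0.96), ([0.466, 0.208, 0.005], 0.95), ([0.722, 0.191, 0.203], 0.91)]
corkscrew [([0.393, 0.018, 0.0], 0.53)]
bin [([0.418, -0.211, 0.002], 0.84)]
lid_hinge [([0.612, 0.126, 0.188], 0.58)]
lid_edge [([0.405, -0.302, 0.263], 0.57)]
side
cork_standing [([0.638, 0.207, 0.005], 0.73)]
cork_lying [([0.633, 0.131, 0.001], 0.62)]
stopper [([0.648, 0.062, 0.0], 0.61)]
step []
step_front [([0.609, 0.13, 0.189], 0.81)]
jam [([0.744, 0.065, 0.209], 0.58), ([0.403, -0.299, 0.262], 0.53)]
honey [([0.562, 0.318, 0.002], 0.88), ([0.72, 0.199, 0.205], 0.71), ([0.68, 0.332, -0.001], 0.67)]
corkscrew [([0.383, 0.022, -0.0], 0.63)]
bin [([0.425, -0.207, -0.001], 0.58)]
lid_hinge [([0.406, -0.279, 0.123], 0.96)]
lid_edge [([0.404, -0.3, 0.264], 0.65)]
[[ 0.92  0.39  0.  ]
 [ 0.39 -0.92  0.  ]
 [ 0.   -0.   -1.  ]] 1.2
```

View pics/a.png

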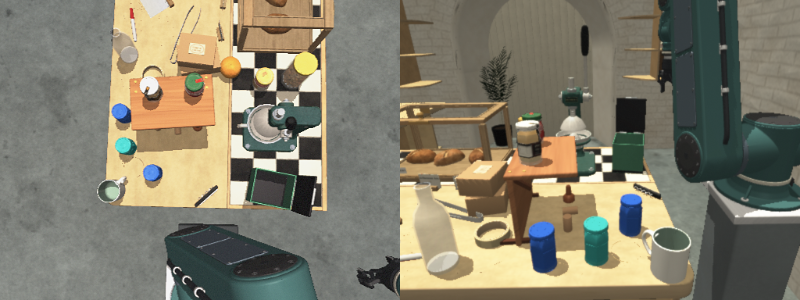

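```bash
python3 - <<'E'
from h import *
im,c=snap("side"); im2,c2=snap("top")
a=cv2.resize(im[150:370,0:350],(640,402)); 
b=cv2.resize(im2[80:280,120:420],(800,533)); 
cv2.imwrite('pics/b.png',cv2.resize(im[150:360,100:380],(800,600))); cv2.imwrite('pics/c.png',b)
m=masks_of("top","step"); print([(d["confidence"],d["mask"].sum()) for d in m])
if m:
    cn=max(cv2.findContours(m[0]["mask"].astype('uint8'),0,2)[0],key=cv2.contourArea)
    bx=cv2.boxPoints(cv2.minAreaRect(cn)); K=np.array(c2["camera_matrix"]);Rm=np.array(c2["R"]);t=np.array(c2["t"]).ravel()
    C=-Rm.T@t
    for u in bx:
        d=Rm.T@np.linalg.inv(K)@[u[0],u[1],1]; print(u,(C+d*(.204-C[2])/d[2]).round(3))
E
```

```text
[(0.86, np.int64(5678))]
[163.9844  100.75098] [0.767 0.28  0.204]
[270.75485   94.077835] [0.791 0.01  0.204]
[274.92606 160.81714] [ 0.62  -0.005  0.204]
[168.15561 167.49028] [0.597 0.262 0.204]
```

View pics/b.png

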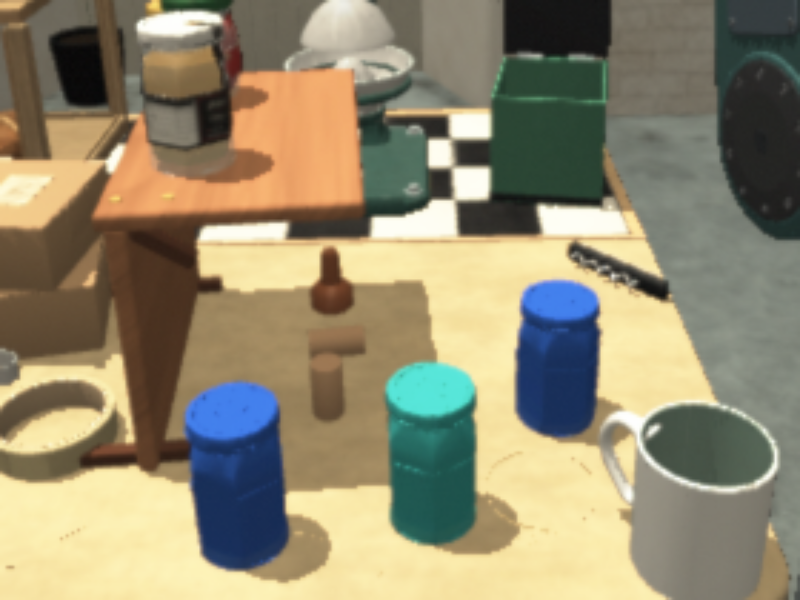

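View pics/c.png

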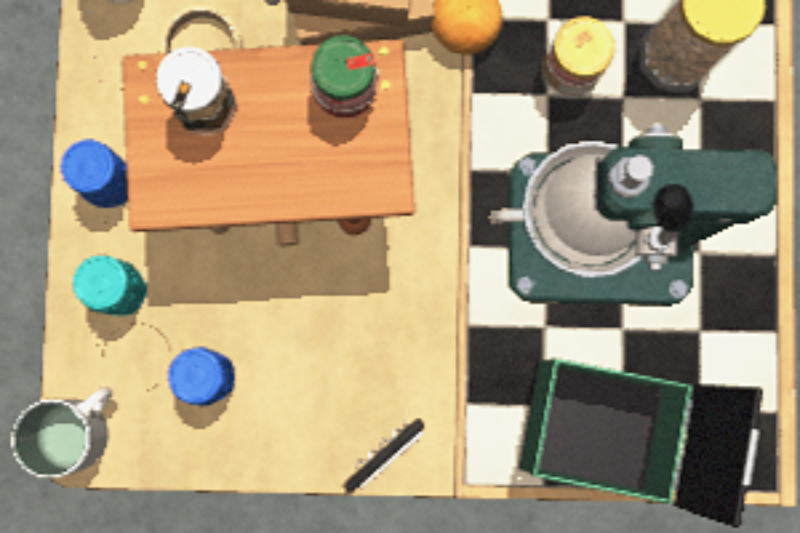

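The side view shows the row of three: stopper (≈330,285 in the crop), lying cork (≈338,340) and standing cork (≈327,387). A blue jar stands in front of the step, and the bin is open with its lid up at (≈557,25). In the top view the board's front edge has a yaw of about 0.08, the lying cork peeps out at (287,233), and the bin is at (600,435). All of this agrees with the networks' positions.

```bash
cat >> h.py <<'E'
PSI=0.08
def lean(deg,psi=PSI):
    a=np.deg2rad(deg); z=np.array([np.sin(a)*np.cos(psi),np.sin(a)*np.sin(psi),-np.cos(a)]); y=np.array([np.sin(psi),-np.cos(psi),0])
    return R.from_matrix(np.column_stack([np.cross(y,z),y,z]))
E
python3 - <<'E'
from h import *
p,r=pose()
go([.207,-.482,.37],r); go([.40,-.05,.36],lean(15)); L=lean(36); z=L.as_matrix()[:,2]
go(np.array([.638,.207,.02])-.2*z,L); print(np.array([.638,.207,.02])-.2*z)
E
```

```text
rot deg [0. 0. 0.] shift cm [ -0.   -0.  -13.9]
rot deg [-2.4 14.9 18.6] shift cm [ 34.8 -32.1 -12.9]
rot deg [-5.9 35.7 18. ] shift cm [ 55.7 -50.1   4.9]
[0.52081893 0.19760546 0.1818034 ]
```

```bash
python3 -m crank '[[[0,0,0],[0,0,-4],-1],[[0,0,0],[0,0,-8],-1],[[0,0,0],[0,0,-12],-1],[[0,0,0],[0,0,-14],-1],[[0,0,3],[3,-3,-14],-1],[[0,2,6],[7,-6,-14],-1],[[-1,5,9],[11,-9,-14],-1],[[-1,8,12],[15,-12,-14],-1],[[-2,11,15],[19,-15,-14],-1],[[-2,15,18],[23,-18,-14],-1]]' 30
python3 - <<'E'
from h import *
L=lean(36); z=L.as_matrix()[:,2]
print(pose()[0]); go([.42,0,.33],lean(22)); go(np.array([.638,.207,.02])-.2*z,L)
E
```

```text
t: 2.18
eef_pos: [0.3271, -0.2611, 0.3715]
tool_rot: [-0.009, 0.99, 0.043, 0.132]
contact_force: [0.9, 0.6, 0.0]
width: 1.005
gripper_force: 0.0
[ 0.3271361  -0.2610603   0.37148589]
rot deg [-0.5  6.8  0.3] shift cm [ 10.  -25.2   7.2]
rot deg [-0.6 20.8  0.3] shift cm [ 17.5 -43.8  24.7]
```

```bash
python3 -m crank '[[[0,1,0],[1.5,-4,1],-0.4],[[0,3,0],[3,-8,2],-0.4],[[0,5,0],[5,-12,3.5],-0.4],[[0,7,0],[6.5,-16,5],-0.4],[[0,9,0],[8.5,-20,7],-0.4],[[0,12,0],[10,-24,9.5],-0.4],[[0,14,0],[12,-28,12],-0.4],[[-0.3,17,0.2],[13.5,-32,14.5],-0.4],[[-0.5,19,0.3],[15,-36,17.5],-0.4],[[-0.6,20.8,0.3],[16.5,-39.5,20.5],-0.4]]'
python3 - <<'E'
from h import *
print(pose()[0]); 
im,c=snap("wrist","d.png")
for th in ["cork_standing","cork_lying","stopper","step_front"]:
    print(th,[(np.round(w(c,d["at"]),3).tolist(),round(d["confidence"],2)) for d in tip_of("wrist",th)[:3]])
L=lean(36); z=L.as_matrix()[:,2]
go(np.array([.638,.207,.02])-.2*z,L)
E
```

```text
t: 3.02
eef_pos: [0.4729, 0.0892, 0.2557]
tool_rot: [-0.013, 0.95, 0.039, 0.309]
contact_force: [2.6, -1.7, 0.1]
width: 0.702
gripper_force: 0.0
[0.47291018 0.08915223 0.25569485]
cork_standing [([0.64, 0.207, -0.004], 0.7)]
cork_lying [([0.639, 0.136, -0.001], 0.94)]
stopper [([0.648, 0.059, -0.007], 0.84), ([0.388, 0.018, -0.001], 0.4)]
step_front [([0.614, 0.131, 0.189], 0.58)]
rot deg [-0.   0.2  0.1] shift cm [  0.3 -10.6   9.3]
```

View pics/d.png

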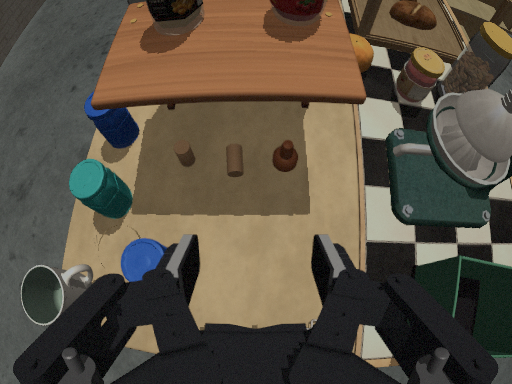

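The wrist view shows the standing cork (184,152), the lying cork (234,160) and the stopper (286,157), with the blue jar left of the finger. It confirms the positions.

```bash
python3 - <<'E'
from h import *
L=lean(36); z=L.as_matrix()[:,2]; g=np.array([.651,.208,.016])
go(g-.14*z,L);go(g,L)
E
```

```text
rot deg [-0.   0.2  0.1] shift cm [  1.2 -10.6  16.4]
rot deg [-0.   0.2  0.1] shift cm [  1.2 -10.6  30.4]
```

```bash
python3 -m crank '[[[0,0,0],[0.4,-3,2],-0.4],[[0,0,0],[0.8,-6,4],-0.4],[[0,0,0],[1.2,-9,6],-0.4],[[0,0,0],[1.2,-10.6,9],-0.4],[[0,0,0],[1.2,-10.6,12],-0.4],[[0,0,0],[1.2,-10.6,15],-0.4],[[0,0,0],[1.2,-10.6,18],-0.4],[[0,0,0],[1.2,-10.6,21],-0.4],[[0,0,0],[1.2,-10.6,23],-0.4],[[0,0,0],[1.2,-10.6,25],-0.4]]'
python3 - <<'E'
from h import *
im,c=snap("wrist","e.png")
print([(np.round(w(c,d["at"]),3).tolist(),round(d["confidence"],2)) for d in tip_of("wrist","cork_standing")[:3]])
L=lean(36); z=L.as_matrix()[:,2]; g=np.array([.651,.208,.016])
go(g,L)
E
```

```text
t: 4.1
eef_pos: [0.6249, 0.1659, 0.0622]
tool_rot: [-0.015, 0.949, 0.065, 0.307]
contact_force: [1.0, 0.2, 0.6]
width: 0.705
gripper_force: 0.0
[([0.638, 0.208, -0.003], 0.88)]
rot deg [-1.2  0.3  2.9] shift cm [ 0.  -3.9  5.4]
```

View pics/e.png

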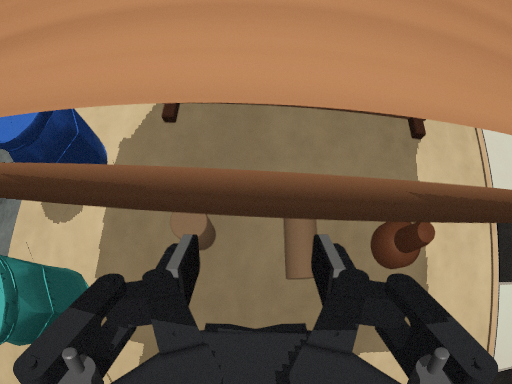

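The wrist picture shows the tool lagging to the right: the fingers straddle (185..325,250) while the standing cork is at (190,225). I'll back off, centre on it and then go in.

```bash
python3 -m crank '[[[0,0,0],[0,0,-2],-0.4],[[0,0,0],[0,0,-2],-0.4],[[0,0,0],[0,0,-2],-0.4],[[0,0,0],[0,0,-2],-0.4],[[0,0,0],[0,0,-2],-0.4],[[0,0,0],[0,0,-2],-0.4],[[0,0,0],[0,0,-2],-0.4],[[0,0,0],[0,0,-2],-0.4],[[0,0,0],[0,0,-2],-0.4],[[0,0,0],[0,0,-2],-0.4]]'
python3 - <<'E'
from h import *
print(env.sense()["q"],env.sense()["dq"])
L=lean(36); go(np.array([.651,.208,.016]),L)
E
```

```text
t: 5.03
eef_pos: [0.611, 0.1671, 0.0788]
tool_rot: [-0.016, 0.949, 0.067, 0.307]
contact_force: [-0.1, 0.0, -0.9]
width: 0.696
gripper_force: 0.0
[ 0.14475988  0.26857362 -0.78781464 -0.11056375 -0.01397538  3.14106262] [ 1.36503590e-03 -1.15305655e-03 -1.14738732e-03  2.31169625e-03
 -3.39820005e-04 -2.12552941e-05]
rot deg [-1.4  0.2  3. ] shift cm [ 0.  -3.6  7.7]
```

```bash
python3 -m crank '[[[0,0,0],[0,0,-4],-0.4],[[0,0,0],[0,0,-8],-0.4],[[0,0,-7],[0,0,-12],-0.4],[[0,0,-14],[0,0,-14],-0.4],[[0,0,-21],[0,0,-14],-0.4],[[0,0,-28],[0,0,-14],-0.4],[[0,0,-35],[0,0,-14],-0.4],[[0,0,-42],[0,0,-14],-0.4],[[0,0,-49],[0,0,-14],-0.4],[[0,0,-56],[0,0,-14],-0.4]]'
python3 -m crank '[[[0,0,-7],[0,0,0],-0.4],[[0,0,-14],[0,0,0],-0.4],[[0,0,-21],[0,0,0],-0.4],[[0,0,-28],[0,0,0],-0.4],[[0,0,-35],[0,0,0],-0.4],[[0,0,-42],[0,0,0],-0.4],[[0,0,-49],[0,0,0],-0.4],[[0,0,-56],[0,0,0],-0.4],[[0,0,-63],[0,0,0],-0.4],[[0,0,-70],[0,0,0],-0.4]]'
python3 - <<'E'
from h import *
print(env.sense()["q"],pose()[0])
L=lean(36)*R.from_euler('z',180,degrees=True); z=L.as_matrix()[:,2]; g=np.array([.651,.208,.016])
go(g-.12*z,L); go(g,L)
E
```

```text
t: 5.87
eef_pos: [0.5295, 0.1572, 0.1924]
tool_rot: [0.131, 0.805, 0.507, 0.278]
contact_force: [0.4, 0.1, 0.6]
width: 0.702
gripper_force: 0.0
t: 6.7
eef_pos: [0.5296, 0.1572, 0.1924]
tool_rot: [0.267, 0.369, 0.877, 0.152]
contact_force: [0.9, 0.2, 0.3]
width: 0.699
gripper_force: 0.0
[ 0.14992203 -0.02356315 -0.73835572  0.23097715 -0.01699136  0.94009101] [0.52955769 0.15720793 0.19239103]
rot deg [  1.2  -0.8 -50.6] shift cm [3.1 2.3 9.7]
rot deg [  1.2  -0.8 -50.6] shift cm [ 2.9  2.1 21.7]
```

```bash
python3 -m crank '[[[0,0,-7],[0.5,0.5,0],-0.4],[[0,0,-14],[1,1,1],-0.4],[[0,0,-21],[2,1.5,2],-0.4],[[0,0,-28],[3,2.3,3],-0.4],[[0,0,-35],[3.1,2.3,5],-0.4],[[1,-0.5,-42],[3.1,2.3,7],-0.4],[[1.2,-0.8,-48],[3.1,2.3,9],-0.4],[[1.2,-0.8,-50.6],[3.1,2.3,9.7],-0.4],[[1.2,-0.8,-50.6],[3.1,2.3,9.7],-0.4],[[1.2,-0.8,-50.6],[3.1,2.3,9.7],-0.4]]'
python3 - <<'E'
from h import *
print(env.sense()["q"],pose()[0])
L=lean(36)*R.from_euler('z',180,degrees=True); g=np.array([.651,.208,.016])
go(g,L)
E
```

```text
t: 7.53
eef_pos: [0.5808, 0.2022, 0.1132]
tool_rot: [0.308, -0.034, 0.951, 0.013]
contact_force: [-0.2, -0.1, -0.1]
width: 0.705
gripper_force: 0.0
[ 0.24893416  0.19343545 -0.76154204 -0.00458876 -0.09921888  0.14536759] [0.58076797 0.20223778 0.11320574]
rot deg [-0.  -0.1 -0.5] shift cm [ 0.  0. 12.]
```

```bash
python3 -m crank '[[[0,0,0],[0,0,3],-0.4],[[0,0,0],[0,0,6],-0.4],[[0,0,0],[0,0,8.5],-0.4],[[0,0,0],[0,0,10.5],-0.4],[[0,0,0],[0,0,12],-0.4],[[0,0,0],[0,0,12],-0.4],[[0,0,0],[0,0,12],0],[[0,0,0],[0,0,12],0.3],[[0,0,0],[0,0,12],1],[[0,0,0],[0,0,12],1]]' 30
python3 -m crank '[[[0,0,0],[0,0,0],1],[[0,0,0],[0,0,0],1],[[0,0,0],[0,0,0],1],[[0,0,0],[0,0,0],1],[[0,0,0],[0,0,-0.5],1],[[0,0,0],[0,0,-2],1],[[0,0,0],[0,0,-4],1],[[0,0,0],[0,0,-7],1],[[0,0,0],[0,0,-10],1],[[0,0,0],[0,0,-13],1]]'
python3 - <<'E'
from h import *
im,c=snap("wrist","f.png"); im2,_=snap("side")
cv2.imwrite("pics/f.png",np.hstack([cv2.resize(im,(400,300)),cv2.resize(im2[150:360,100:380],(400,300))]))
E
```

```text
t: 8.37
eef_pos: [0.6514, 0.2081, 0.0181]
tool_rot: [0.31, -0.035, 0.95, 0.013]
contact_force: [-4.6, -0.5, 8.3]
width: 0.273
gripper_force: 29.4
t: 9.2
eef_pos: [0.5737, 0.2016, 0.123]
tool_rot: [0.309, -0.035, 0.95, 0.013]
contact_force: [0.3, 0.4, 0.0]
width: 0.269
gripper_force: 29.5
```

View pics/f.png

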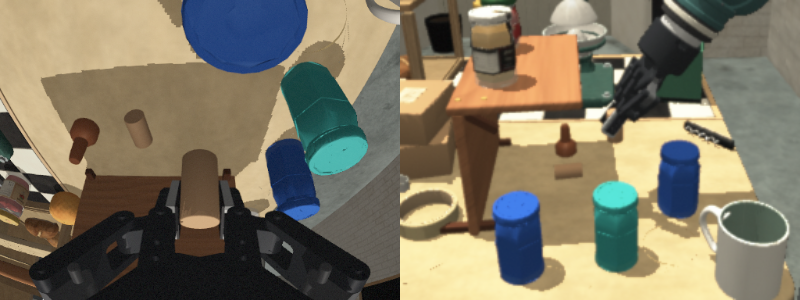

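Cork 1 is held: it sits between the pads at (200,190), and the stopper and lying cork are undisturbed. Next is the bin.

```bash
cat >> h.py <<'E'
F=R.from_euler('z',180,degrees=True)
E
python3 - <<'E'
from h import *
for p,a,s in [([.50,.17,.26],36,.08),([.46,0,.29],18,-.06),([.42,-.21,.26],0,-.2)]: go(p,lean(a,s)*F)
E
```

```text
rot deg [ 0.1  0.3 -0.4] shift cm [ -1.8  -2.6 -15.3]
rot deg [ 3.8 18.2  6.8] shift cm [  0.7 -19.2 -20.9]
rot deg [ 5.2 36.  15.2] shift cm [  6.9 -39.9 -21.9]
```

```bash
python3 -m crank '[[[0,0,0],[-0.5,-0.5,-4],1],[[0,0,0],[-1,-1,-8],1],[[0,0,0],[-1.8,-2.6,-12],1],[[0,3,0],[-1.8,-4,-15.5],1],[[1,6,2],[-1,-7,-17],1],[[2,10,3],[0,-10.5,-18.5],1],[[3,14,5],[0.5,-14,-20],1],[[3.8,18,6.8],[0.7,-17.5,-21],1],[[4,22,8],[2,-21,-21],1],[[4.3,26,10],[3.3,-24.8,-21.3],1]]'
python3 - <<'E'
from h import *
for p,a,s in [([.42,-.21,.26],0,-.2),([.42,-.21,.10],0,-.2)]: go(p,lean(a,s)*F)
E
```

```text
t: 10.13
eef_pos: [0.442, -0.0587, 0.2744]
tool_rot: [0.086, 0.057, 0.995, -0.003]
contact_force: [0.2, 1.2, -0.2]
width: 0.272
gripper_force: 29.6
rot deg [0.6 9.8 4.9] shift cm [  0.7 -15.3   1.3]
rot deg [0.6 9.8 4.9] shift cm [  3.4 -15.3  17.1]
```

```bash
python3 -m crank '[[[0,3,1],[0.2,-3.8,0],1],[[0.3,6,3],[0.4,-7.6,0.5],1],[[0.6,9,5],[0.6,-11.4,1],1],[[0.6,9.8,5],[0.7,-14.5,1.3],1],[[0.6,9.8,5],[0.7,-15.3,1.3],1],[[0.6,9.8,5],[1.2,-15.3,4],1],[[0.6,9.8,5],[1.8,-15.3,8],1],[[0.6,9.8,5],[2.4,-15.3,12],1],[[0.6,9.8,5],[3,-15.3,15],1],[[0.6,9.8,5],[3.4,-15.3,17.1],1]]'
python3 -m crank '[[[0,0,0],[0,0,0],1],[[0,0,0],[0,0,0],0],[[0,0,0],[0,0,0],-0.1],[[0,0,0],[0,0,0],-0.1],[[0,0,0],[0,0,0],-0.1],[[0,0,0],[0,0,-3],-0.1],[[0,0,0],[0,0,-7],-0.1],[[0,0,0],[0,0,-11],-0.1],[[0,0,0],[0,0,-15],-0.1],[[0,0,0],[0,0,-18],-0.1]]'
python3 - <<'E'
from h import *
im,c=snap("wrist"); im2,_=snap("top")
cv2.imwrite("pics/g.png",np.hstack([cv2.resize(im,(400,300)),cv2.resize(im2[80:290,120:400],(400,300))]))
for n in ["wrist","top"]:
  for th in ["cork_lying","cork_standing"]:
    cc=cams.get_calibration(n); print(n,th,[(np.round(w(cc,d["at"]),3).tolist(),round(d["confidence"],2)) for d in tip_of(n,th)[:3]])
L=lean(36)*F; z=L.as_matrix()[:,2]
for p,a,s in [([.44,-.06,.29],0,-.06),([.50,.12,.26],30,.08)]: go(p,lean(a,s)*F)
go(np.array([.639,.135,.012])-.15*z,L)
E
```

```text
t: 10.97
eef_pos: [0.4197, -0.2073, 0.0964]
tool_rot: [-0.0, 0.1, 0.995, 0.0]
contact_force: [-0.9, 0.1, 0.2]
width: 0.271
gripper_force: 29.6
t: 11.8
eef_pos: [0.4208, -0.2084, 0.2833]
tool_rot: [0.002, 0.101, 0.995, -0.001]
contact_force: [0.4, -0.6, 0.5]
width: 0.553
gripper_force: 0.0
wrist cork_lying [([0.64, 0.131, 0.002], 0.86)]
wrist cork_standing [([0.411, -0.207, 0.013], 0.88)]
top cork_lying [([0.641, 0.134, 0.001], 0.46)]
top cork_standing [([0.411, -0.209, 0.018], 0.4), ([0.419, -0.211, 0.002], 0.27)]
rot deg [ 0.   0.  -8.1] shift cm [ 1.  14.9 -1.2]
rot deg [ -4.2 -29.8 -15.8] shift cm [-1.2 33.7  1.8]
rot deg [ -5.1 -35.7 -15.6] shift cm [-6.1 35.5 14.5]
```

View pics/g.png

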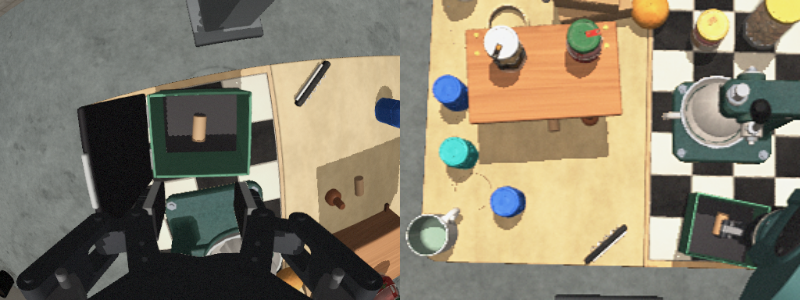

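Cork 1 is in the bin, at (200,125) in the wrist view. Going back for the lying cork.

```bash
python3 -m crank '[[[0,0,-2],[0.3,4,-0.5],-0.1],[[0,0,-4],[0.6,8,-1],-0.1],[[0,0,-6],[0.8,12,-1.2],-0.1],[[0,-2,-8],[1,15,-1.2],-0.1],[[0,-6,-9.5],[0.6,18.5,-0.7],-0.1],[[-1,-11,-11],[0.2,22,-0.2],-0.1],[[-2,-16,-12],[-0.2,25.5,0.4],-0.1],[[-3,-21,-13.5],[-0.6,29,1],-0.1],[[-3.7,-26,-15],[-1,31.7,1.5],-0.1],[[-4.2,-30,-15.8],[-1.2,33.7,1.8],-0.1]]'
python3 - <<'E'
from h import *
L=lean(36)*F; z=L.as_matrix()[:,2]; g=np.array([.648,.134,.009])
go(g-.12*z,L); go(g,L)
E
```

```text
t: 12.93
eef_pos: [0.4989, 0.1215, 0.2597]
tool_rot: [0.262, -0.04, 0.964, 0.01]
contact_force: [0.9, -1.0, 0.0]
width: 0.549
gripper_force: 0.0
rot deg [ 0.1 -5.6  0.2] shift cm [ 1.   0.  17.2]
rot deg [ 0.1 -5.6  0.2] shift cm [-0.2  0.  29.2]
```

```bash
python3 -m crank '[[[0,-3,0],[0.5,0,3],-0.1],[[0,-5.6,0],[1,0,7],-0.1],[[0,-5.6,0.2],[1,0,11],-0.1],[[0,-5.6,0.2],[1,0,14],-0.1],[[0,-5.6,0.2],[1,0,16.5],-0.1],[[0,-5.6,0.2],[1,0,17.2],-0.1],[[0,-5.6,0.2],[1,0,17.2],-0.1],[[0,-5.6,0.2],[1,0,17.2],-0.1],[[0,-5.6,0.2],[1,0,17.2],-0.1],[[0,-5.6,0.2],[1,0,17.2],-0.1]]'
python3 - <<'E'
from h import *
im,c=snap("wrist","k.png")
for th in ["cork_lying","stopper"]: print([(np.round(w(c,d["at"]),3).tolist(),round(d["confidence"],2)) for d in tip_of("wrist",th)[:3]])
L=lean(36)*F; go([.648,.134,.009],L)
E
```

```text
t: 13.77
eef_pos: [0.5778, 0.1255, 0.109]
tool_rot: [0.309, -0.037, 0.95, 0.012]
contact_force: [-0.5, -0.4, 0.4]
width: 0.55
gripper_force: 0.0
[([0.636, 0.135, -0.004], 0.67)]
[([0.65, 0.061, -0.007], 0.67)]
rot deg [-0.1 -0.  -0.1] shift cm [ 0.1  0.3 12.2]
```

View pics/k.png

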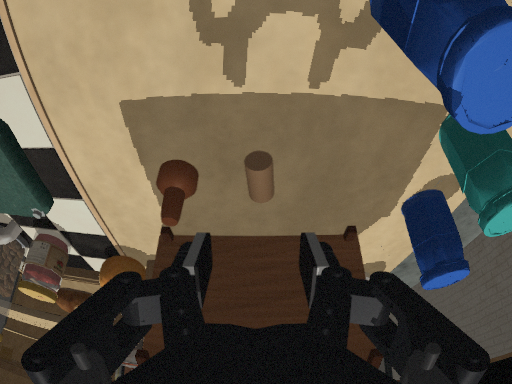

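The cork at (260,177) is centred between the fingers, and the stopper at (176,185) is clear. Going in.

```bash
python3 -m crank '[[[0,0,0],[0,0.1,3],-0.1],[[0,0,0],[0,0.2,6],-0.1],[[0,0,0],[0,0.2,8.5],-0.1],[[0,0,0],[0,0.2,10.5],-0.1],[[0,0,0],[0,0.2,11.5],-0.1],[[0,0,0],[0,0.2,12.1],-0.1],[[0,0,0],[0,0.2,12.1],-0.1],[[0,0,0],[0,0.2,12.1],-0.1],[[0,0,0],[0,0.2,12.1],-0.1],[[0,0,0],[0,0.2,12.1],-0.1]]'
```

```text
t: 14.75
eef_pos: [0.6482, 0.133, 0.0105]
tool_rot: [0.308, -0.037, 0.95, 0.012]
contact_force: [0.3, -1.4, -0.8]
width: 0.553
gripper_force: 0.0
```

```bash
python3 -m crank '[[[0,0,0],[0,0,0],0.1],[[0,0,0],[0,0,0],0.3],[[0,0,0],[0,0,0],0.5],[[0,0,0],[0,0,0],1],[[0,0,0],[0,0,0],1],[[0,0,0],[0,0,0],1],[[0,0,0],[0,0,0],1],[[0,0,0],[0,0,0],1],[[0,0,0],[0,0,0],1],[[0,0,0],[0,0,0],1]]' 40
```

```text
t: 15.58
eef_pos: [0.6482, 0.1329, 0.0098]
tool_rot: [0.308, -0.037, 0.951, 0.012]
contact_force: [-4.9, -0.6, 8.4]
width: 0.26
gripper_force: 38.6
```

```bash
python3 -m crank '[[[0,0,0],[0,0,-0.5],1],[[0,0,0],[0,0,-1],1],[[0,0,0],[0,0,-2],1],[[0,0,0],[0,0,-4],1],[[0,0,0],[0,0,-6],1],[[0,0,0],[0,0,-9],1],[[0,0,0],[0,0,-12],1],[[0,0,0],[0,0,-15],1],[[0,0,0],[-0.5,-0.5,-19],1],[[0,0,0],[-1,-1,-23],1]]'
python3 - <<'E'
from h import *
im,c=snap("wrist"); im2,_=snap("side")
cv2.imwrite("pics/l.png",np.hstack([cv2.resize(im,(400,300)),cv2.resize(im2[150:360,100:380],(400,300))]))
for p,a,s in [([.46,0,.29],18,-.06),([.42,-.21,.26],0,-.2)]: go(p,lean(a,s)*F)
E
```

```text
t: 16.42
eef_pos: [0.5202, 0.1131, 0.2027]
tool_rot: [0.307, -0.037, 0.951, 0.012]
contact_force: [1.3, 1.1, -0.2]
width: 0.256
gripper_force: 39.3
rot deg [ 3.6 18.3  7.1] shift cm [  0.8 -10.8 -10.8]
rot deg [ 5.  36.1 15.4] shift cm [  7.1 -31.4 -11.7]
```

View pics/l.png

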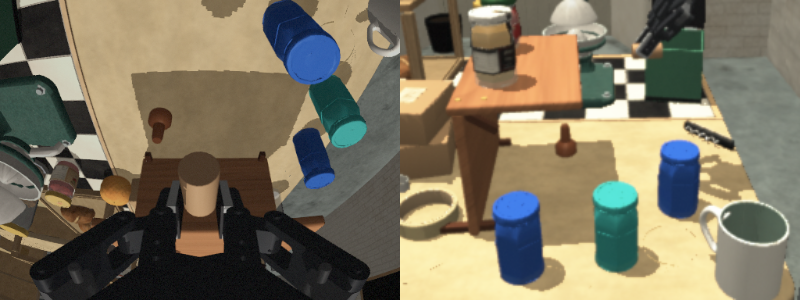

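Cork 2 is held at (198,185) and only the stopper remains under the step. On to the bin.

```bash
python3 -m crank '[[[0,0,0],[0,0,-3],1],[[0,3,0],[0,-1,-6.5],1],[[1,7,2],[0.2,-4,-9],1],[[2,12,4],[0.5,-7.5,-10.5],1],[[3.6,18,7],[0.8,-11,-11],1],[[4,22,9],[2,-15,-11],1],[[4.3,26,11],[3.5,-19,-11.3],1],[[4.6,30,13],[5,-23,-11.5],1],[[5,34,15],[6,-27,-11.7],1],[[5,36,15.4],[7,-31,-11.7],1]]'
python3 - <<'E'
from h import *
for p,a,s in [([.42,-.21,.26],0,-.2),([.42,-.21,.10],0,-.2)]: go(p,lean(a,s)*F)
E
```

```text
t: 17.35
eef_pos: [0.4212, -0.2061, 0.2554]
tool_rot: [-0.005, 0.101, 0.995, 0.0]
contact_force: [1.4, 0.4, 0.0]
width: 0.263
gripper_force: 39.2
rot deg [-0.  -0.6 -0.1] shift cm [ 0.  -0.4 -0.5]
rot deg [-0.  -0.6 -0.1] shift cm [-0.1 -0.4 15.5]
```

Then release, retreat and close the fingers for pushing the lid.

```bash
python3 -m crank '[[[0,0,0],[0,-0.4,3],1],[[0,0,0],[0,-0.4,6.5],1],[[0,0,0],[0,-0.4,10],1],[[0,0,0],[0,-0.4,13],1],[[0,0,0],[0,-0.4,15],1],[[0,0,0],[0,-0.4,15],1],[[0,0,0],[0,-0.4,15],0.2],[[0,0,0],[0,-0.4,15],-0.1],[[0,0,0],[0,-0.4,15],-0.1],[[0,0,0],[0,-0.4,15],-0.1]]'
python3 -m crank '[[[0,0,0],[0,0,-3],-0.1],[[0,0,0],[0,0,-6],-0.1],[[0,0,0],[0,0,-10],-0.1],[[0,0,0],[0,0,-14],0],[[0,0,0],[0,0,-18],0.3],[[0,0,0],[0,0,-22],1],[[0,0,0],[0,0,-25],1],[[0,0,0],[0,0,-26],1],[[0,0,0],[0,0,-26],1],[[0,0,0],[0,0,-26],1]]'
python3 - <<'E'
from h import *
im,c=snap("wrist"); 
for th in ["cork_lying","cork_standing","lid_hinge","lid_edge","bin"]: print(th,[(np.round(w(c,d["at"]),3).tolist(),round(d["confidence"],2)) for d in tip_of("wrist",th)[:3]])
im2,_=snap("side")
cv2.imwrite("pics/m.png",np.hstack([cv2.resize(im,(400,300)),cv2.resize(im2[150:360,100:380],(400,300))]))
print(pose()[0])
E
```

```text
t: 18.18
eef_pos: [0.4209, -0.2085, 0.1068]
tool_rot: [-0.002, 0.1, 0.995, -0.001]
contact_force: [0.5, 0.1, -0.0]
width: 0.549
gripper_force: 0.0
t: 19.02
eef_pos: [0.4221, -0.2082, 0.3659]
tool_rot: [-0.003, 0.1, 0.995, -0.001]
contact_force: [0.8, 0.4, -1.7]
width: 0.003
gripper_force: 0.0
cork_lying [([0.392, -0.205, 0.025], 0.72)]
cork_standing [([0.412, -0.204, 0.018], 0.91), ([0.385, 0.023, 0.002], 0.35)]
lid_hinge [([0.413, -0.279, 0.118], 0.68), ([0.407, -0.204, 0.012], 0.49)]
lid_edge [([0.407, -0.301, 0.259], 0.66)]
bin [([0.423, -0.209, 0.001], 0.64), ([0.613, 0.133, 0.189], 0.63)]
[ 0.42177987 -0.2080356   0.36505748]
```

View pics/m.png

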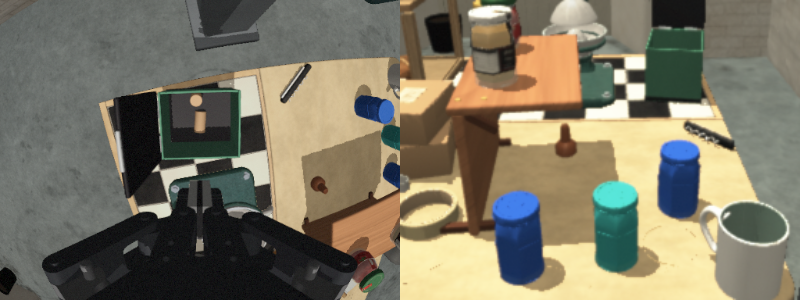

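Both corks are in the bin, at (195,100) and (200,122). Now the lid: over it, down behind it, then sweep it shut.

```bash
python3 - <<'E'
from h import *
H=np.array([.409,-.279,.12]);u=np.array([.2,.98,0])
for a,h in [(-.11,.245),(-.11,.115),(-.02,.118),(.03,.11),(.065,.09),(.085,.065),(.10,.035),(.105,.01),(.105,.004)]: go(H+a*u+[0,0,h],lean(0,-.2)*F)
print(env.sense()["q"])
E
```

```text
rot deg [-0.  -0.4 -0. ] shift cm [ -0.1 -18.2   0. ]
rot deg [-0.  -0.4 -0. ] shift cm [ -0.2 -18.2  13. ]
rot deg [-0.  -0.4 -0. ] shift cm [-0.2 -9.2 12.7]
rot deg [-0.  -0.4 -0. ] shift cm [-0.3 -4.2 13.5]
rot deg [-0.  -0.4 -0. ] shift cm [-0.3 -0.7 15.5]
rot deg [-0.  -0.4 -0. ] shift cm [-0.3  1.3 18. ]
rot deg [-0.  -0.4 -0. ] shift cm [-0.3  2.8 21. ]
rot deg [-0.  -0.4 -0. ] shift cm [-0.3  3.3 23.5]
rot deg [-0.  -0.4 -0. ] shift cm [-0.3  3.3 24.1]
[-0.62952521  0.16806861  0.18496987  1.59394465 -0.00360457 -0.42926255]
```

```bash
python3 -m crank '[[[0,0,0],[0,-3.5,0],1],[[0,0,0],[0,-7.5,0],1],[[0,0,0],[0,-11.5,0],1],[[0,0,0],[0,-15.5,0],1],[[0,0,0],[0,-18.2,0],1],[[0,0,0],[-0.1,-18.2,2],1],[[0,0,0],[-0.1,-18.2,5],1],[[0,0,0],[-0.2,-18.2,8.5],1],[[0,0,0],[-0.2,-18.2,11.5],1],[[0,0,0],[-0.2,-18.2,13],1]]'
python3 -m crank '[[[0,0,0],[0,1,0],1],[[0,0,0],[0,2.5,0],1],[[0,0,0],[0,4,0],1],[[0,0,0],[0,5.5,0],1],[[0,0,0],[0,7,0],1],[[0,0,0],[0,8.5,-0.2],1],[[0,0,0],[0,10,0],1],[[0,0,0],[0,11.5,0.2],1],[[0,0,0],[0,13,0.4],1],[[0,0,0],[0,14,0.5],1]]'
python3 - <<'E'
from h import *
im,c=snap("side")
print([(np.round(w(c,d["at"]),3).tolist(),round(d["confidence"],2)) for d in tip_of("side","lid_edge")[:3]])
H=np.array([.409,-.279,.12]);u=np.array([.2,.98,0])
for a,h in [(.065,.09),(.085,.065),(.10,.035),(.105,.01),(.105,.004)]: go(H+a*u+[0,0,h],lean(0,-.2)*F)
E
```

```text
t: 20.2
eef_pos: [0.3859, -0.3857, 0.232]
tool_rot: [-0.005, 0.1, 0.995, 0.001]
contact_force: [-0.4, 0.1, 0.5]
width: 0.001
gripper_force: 0.0
t: 21.03
eef_pos: [0.415, -0.2477, 0.2311]
tool_rot: [-0.003, 0.099, 0.995, -0.0]
contact_force: [0.3, -1.3, -0.7]
width: -0.001
gripper_force: 0.4
[([0.42, -0.228, 0.258], 0.82)]
rot deg [-0.1 -0.3  0.1] shift cm [-0.1  3.3  2.1]
rot deg [-0.1 -0.3  0.1] shift cm [-0.1  5.3  4.6]
rot deg [-0.1 -0.3  0.1] shift cm [-0.1  6.8  7.6]
rot deg [-0.1 -0.3  0.1] shift cm [-0.1  7.4 10.1]
rot deg [-0.1 -0.3  0.1] shift cm [-0.1  7.4 10.7]
```

The lid is following. Continuing down the arc.

```bash
python3 -m crank '[[[0,0,0],[0,1.1,0.6],1],[[0,0,0],[0,2.2,1.3],1],[[0,0,0],[0,3.3,2.1],1],[[0,0,0],[0,4.3,3.2],1],[[0,0,0],[0,5.3,4.6],1],[[0,0,0],[0,6,6],1],[[0,0,0],[0,6.8,7.6],1],[[0,0,0],[0,7.2,8.8],1],[[0,0,0],[0,7.4,9.7],1],[[0,0,0],[0,7.4,10],1]]'
python3 -m crank '[[[0,0,0],[0,0,0.2],1],[[0,0,0],[0,0,0.3],1],[[0,0,0],[0,0,0.4],1],[[0,0,0],[0,0,0.5],1],[[0,0,0],[0,0,0.5],1],[[0,0,0],[0,0,0.5],1],[[0,0,0],[0,0,0.5],1],[[0,0,0],[0,0,0.5],1],[[0,0,0],[0,0,0.5],1],[[0,0,0],[0,0,0.5],1]]'
```

```text
t: 21.97
eef_pos: [0.4281, -0.176, 0.1289]
tool_rot: [-0.004, 0.1, 0.995, 0.0]
contact_force: [-0.4, -0.1, 0.3]
width: -0.001
gripper_force: 0.1
t: 22.8
eef_pos: [0.4285, -0.1765, 0.1278]
tool_rot: [-0.002, 0.1, 0.995, 0.0]
contact_force: [-13.5, 13.7, 44.8]
width: -0.004
gripper_force: 22.3
```

It is firmly bottomed out: top face at z≈0.128, which is what a shut lid should read. Lifting away and checking.

```bash
python3 -m crank '[[[0,0,0],[0,0,-1],1],[[0,0,0],[0,0,-3],1],[[0,0,0],[0,0,-6],1],[[0,0,0],[0,0,-9],1],[[0,0,0],[0,0,-12],1],[[0,0,0],[0,0,-15],1],[[0,0,0],[0,0,-18],1],[[0,0,0],[0,0,-20],1],[[0,0,0],[0,0,-20],1],[[0,0,0],[0,0,-20],1]]'
python3 - <<'E'
from h import *
ims=[]
for n in ["side","wrist"]:
    im,c=snap(n); ims.append(im)
    for th in ["lid_edge","stopper","corkscrew"]: print(n,th,[(np.round(w(c,d["at"]),3).tolist(),round(d["confidence"],2)) for d in tip_of(n,th)[:2]])
cv2.imwrite("pics/n.png",np.hstack([cv2.resize(ims[0][150:300,180:380],(400,300)),cv2.resize(ims[1],(400,300))]))
E
```

```text
t: 23.63
eef_pos: [0.4304, -0.1776, 0.3263]
tool_rot: [-0.002, 0.1, 0.995, -0.001]
contact_force: [-1.4, 0.9, -0.5]
width: -0.0
gripper_force: 0.0
side lid_edge [([0.435, -0.139, 0.132], 0.78)]
side stopper []
side corkscrew [([0.386, 0.026, 0.0], 0.56)]
wrist lid_edge [([0.434, -0.139, 0.133], 0.73)]
wrist stopper [([0.649, 0.058, -0.005], 0.97)]
wrist corkscrew [([0.387, 0.023, 0.001], 0.69)]
```

View pics/n.png

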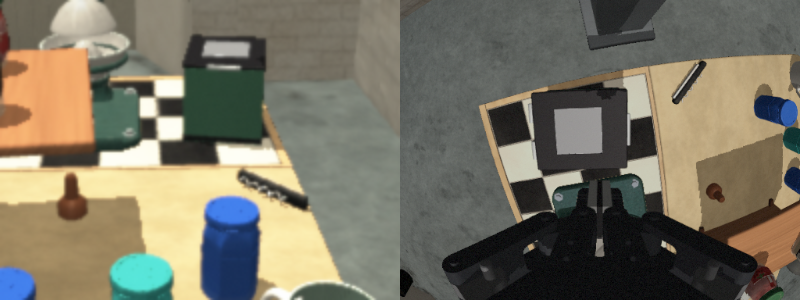

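The lid lies flat on the bin in both views, and the stopper and corkscrew are where they were. Handing in.

```bash
python3 -c "
from h import *
print(env.hand_in())"
```

```text
the job is handed in; nothing more can be done
None
```

Both corks are in the bin, the lid is pressed fully shut, the stopper and corkscrew are where they were, the jars on the step were not touched, and the job was handed in at about 24 s.

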